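# Clamp held open over the locked test plate

## Task

I am about to bond a strain gauge to the steel test plate. Lock the plate in its stand by swinging the keeper bar down until it lies fully home in its fork; then squeeze the handles of the large spring clamp, take it off the parking strip and hold it squeezed wide open, upright, straddling the middle of the plate's top edge square on, about as deep between the jaws as the strip was, with the jaws not touching the plate. Finish holding it still like that, so that I can slip the gauge in before it is let close, and do not shift the plate.

Things in the scene. Friction and masses are not known exactly. Their poses are not given: they have to be found in the camera images.
- stand: Fixed specimen stand, grey base (x -50..36, y -80..80, 12 mm high) with a steel slot along y in its middle that holds the test plate. Origin under the slot's middle at bench height; z up, x across the plate, keeper bar on the -x side. Back rest x 4..18, 56 mm high. Pivot post at y +48, 54 mm high. Fork post x -19..9, y -54..-42, 56 mm high, its fork open at the top for the bar.
- keeper (a joint): Keeper bar of the stand: flat steel 6 x 14 mm, 130 mm long, pivoted 42 mm above the bench; swings in the upright plane x = -9 mm of the stand, in front of the plate. Rad: 0 = level, fully home in the fork (hard stop); 1.57 = straight up; 2.0 = leaning back (stop). Stiff hinge: it stays where it is left; 1 to 2 N at the handle move it.
- keeper_hinge (a point): Point on the keeper bar's pivot axis in the bar's plane, 42 mm above the bench; the axis is the stand's x.
- keeper_handle (a point): Middle of the keeper bar's handle: black round rod 14 mm thick, 34 mm long, sticking out from the bar's end towards the stand's -x (parallel to the pivot axis, so it can be pinched from above and swung round), 26 mm in front of the bar's plane. 125 mm from the pivot axis; 42 mm above the bench when home, then at the stand's y -77 mm.
- test_plate: Ground steel plate 50 x 80 x 6 mm with two holes, loose, standing on a short side in the slot, top edge 92 mm above the bench. Origin: centre of the large face on the stand's -x side; x along the stand's y (50 mm width), y up, z along the stand's x (6 mm thickness). The slot leaves it 1 mm play across, 3 mm along.
- plate_edge (a point): Middle of the plate's top edge (middle of width and thickness).
- strip: Parking strip, fixed: steel angle 200 mm long (along y), upright web 4 mm thick (x -2..2), top edge 60 mm above the bench, foot 4 mm high (x -12..40). Origin under the web's middle at bench height. The clamp sits clipped on its top edge, handles up, at y -60 to +15 mm; a clamp of the same make but only 56 mm long, not needed, is parked at y +75 mm.
- clip: The large spring clamp, loose, 0.17 kg, 94 mm long, 24 mm wide. Origin: middle of the pivot pin, 85 mm above the bench when parked. z up to the handles, y along the pin (and the strip), x from half to half. Jaws reach down to z -40 mm; rubber pads z -24..-40, 20 mm wide; spring coil fills the throat above z -6. Parked, the strip's top edge is at z -25 between the pads.
- clip_grip (a point): Point midway between the clamp's handles, 38 mm above the pin on its z axis: squeeze here along the clamp's x. Black rubber handles from 20 to 54 mm above the pin, standing open in a V, 53 mm across the tops; fully squeezed they are parallel, 24 mm across.
- clip_jaw (a joint): How far each half of the clamp is turned open, rad (both turn alike): 0 = resting on the 4 mm strip, -0.05 = shut on nothing, 0.28 = fully squeezed (hard stop), pads then about 25 mm apart at the tips. A spring closes it: each handle takes about 6 N to start and 12 N to hold fully squeezed; let go, it snaps shut.
There are look-alikes about, which are no part of the job. What is shaped like the clip but orange or turquoise is not meant.

How it is judged:
On the way, in this order (a step that is already met when the one before it is completed fails the run):
1. the keeper bar lies home in its fork (value of joint keeper below 0.05 rad), for 0.3 s.
2. the clamp, squeezed open, is lifted clear of the strip (value of joint clip_jaw above 0.18 rad and z of clip in the frame of strip above 0.11 m and contact force between the fingers and clip above 4 N), for 0.2 s.
At the end, for the whole second after the job is handed in: Keeper home (within 0.05 rad); fingers hold the clamp still, open past 0.2 rad, upright and square to the plate (0.2 rad), plate edge's middle within 8 mm in its x, 10 mm in y, 13-35 mm below the pin, touching neither plate nor stand; plate upright, edge within 6 mm of its start (value of joint keeper below 0.05 rad and value of joint clip_jaw above 0.2 rad and contact force between the fingers and clip above 4 N and x of plate_edge in the frame of clip between -0.008 and 0.008 m and y of plate_edge in the frame of clip between -0.01 and 0.01 m and z of plate_edge in the frame of clip between -0.035 and -0.013 m and angle between the y axis of clip and the x axis of test_plate, either way round below 0.2 rad and angle between clip's own z axis and vertical below 0.2 rad and contact force between clip and test_plate below 0.3 N and contact force between clip and stand below 0.3 N and linear speed of clip below 0.02 m/s and distance of plate_edge from where it was at the start of the episode below 0.006 m and angle between test_plate's own y axis and vertical below 0.12 rad); the arm keeps its last pose, push and grip.
It fails at once if the clamp was dropped or laid on the bench (height (world z) of clip below 0.06 m).
It fails at once if the plate was pulled out of its slot or knocked over (distance of plate_edge from where it was at the start of the episode above 0.02 m).
It also fails if it takes over 58 s, if anything falls off the work surface, if the arm or the gripper's body presses on something with over 40 N, if the wrist force passes 120 N, or if a joint passes its speed limit or range.

## Robot

A 6-joint arm with a two-finger parallel gripper is mounted at the origin on the work surface; the furniture and walls round the work are solid. World frame = base frame: x ahead of the robot, y to its left, z up, the work surface at z = 0. Lengths are in m, angles in rad, forces in N, time in s.
With the tool pointing down it reaches from about 0.25 to 0.775 m from the base axis. Payload 4 kg.
Tool frame: the origin (TCP) lies on the centre line of the jaws, within the pads' length; the fingertips stand 19 mm ahead of it and the grasp point (between the pads) is the TCP; z points along the fingers, y is the line along which they close (so a half turn about z gives the same grasp; the last joint's range is limited). The gripper opens to 85 mm and grips with 20 to 120 N. Pads are 22 mm wide; open, the fingers measure 114 mm over their backs; the gripper's body (76 mm by 85 mm) begins 54 mm behind the grasp point. The pads swing forward as they close: fully open they stand 13 mm farther back than shut.
Start: joints at [-1.268, 0.087, 1.371, -0, 1.684, -0.103], TCP at [0.217, -0.505, 0.25] pointing down, gripper open.
Joint ranges: [-3.1, 3.1], [-0.76, 2.03], [0.27, 2.55], [-1.08, 4.22], [0.17, 2.65], [-2.57, 2.57]. Speed limits (rad/s): [2.79, 2.79, 3.14, 3.14, 3.14, 3.14].

## Interface

Orientations are given as a unit quaternion [x, y, z, w].
In Python, from bench import r gives the robot as it stands.
- The arm moves only by the shell command python3 -m inch 'ROWS'. ROWS is JSON, a list of rows, each an object of numbers: "dx", "dy", "dz": the shift along the tool's x, y, z in m; "wx", "wy", "wz": the turn, a rotation vector about the tool's x, y, z in degrees; "jaw": the opening, from -1 (shut) to 1 (fully open). In form: [{"dx": .., "dy": .., "dz": .., "wx": .., "wy": .., "wz": .., "jaw": ..}, ...]. A call has 1 to 12 rows; each row shifts and turns the commanded pose from where the row before left it, along the tool's axes as they then stand; what a row does not reach is not made up. A row lasts 1/10 s, in which the tool goes at most 50 mm and 8.59 degrees, less where a joint would pass 70% of its speed; a pose out of reach is approached as far as the arm can. A call with a gripper value outside its range is refused whole. The fingers move at their own pace and stop on an object; the grip force is fixed at half the most. Time passes only in rows, so rows that do not move let the fingers close. It gives the time, the measured TCP pose, the force and the opening at its end, in the units of the state.
- r.get_state(): the state, without advancing time (a new reading comes with each control period).
- r.get_image(name): name is "scene" or "side" or "wrist"; returns a dict with "img" (420x560x3 uint8, red, green, blue), "vertical_fov" (degrees; the focal length in pixels is half the picture's height over the tangent of half this angle, whatever the lens; pixels are square), "cx", "cy" (the principal point, pixels), "R" (3x3) and "t" (3): a world point X has camera coordinates R X + t. Camera axes: x right, y down, z forward; pixel columns grow to the right and rows downward; lengths in m; the calibration is good to about 2 mm. A picture is of the moment at which its call begins. There is no depth.
- r.job_done(): hands the job in, once; it reports no verdict.
The state is a dict: "time": time; "joint_pos": joint angles; "qvel": joint speeds; "tau": joint torques, N m; "ee_pos": TCP position; "eef_rot": TCP orientation; "wrist_force": force on the tool from outside, world axes, zero at the start; "wrist_torque": the same for the moment, N m; "grip_width": finger opening in m.
Only numpy, scipy, OpenCV 4.12 (cv2) and the standard library are available. Lean on these libraries where they do the work, as an engineer would, in place of code of your own. Each camera call takes 0.05 s, during which the arm holds its last target. There are 200 camera calls.

## Working session

There is one attempt and no reset: what is moved stays moved. The work goes in short steps, Python scripts to look and compute and a shell command to move; the robot and the scene stay as the last step left them, time stands still between calls to the robot, and variables do not carry over. Pictures are saved under pics/ and viewed, on a budget of 10 in all, crops included, one or two more only if the job needs it, and the job is handed in when it is done.

```bash
ls; mkdir -p pics; cat > h.py <<'E'
import numpy as np, cv2, pickle
from bench import r
def snap(n,f):
    d=r.get_image(n); pickle.dump(d,open(f'pics/{f}.pkl','wb')); cv2.imwrite(f'pics/{f}.png',d['img'][:,:,::-1]); return d
def load(f): return pickle.load(open(f'pics/{f}.pkl','rb'))
def K(d):
    h=d['img'].shape[0]; f=h/2/np.tan(np.radians(d['vertical_fov'])/2); return f
def ray(d,u,v):
    R=np.array(d['R']);t=np.array(d['t']); c=-R.T@t
    w=R.T@np.array([(u-d['cx'])/K(d),(v-d['cy'])/K(d),1]); return c,w/np.linalg.norm(w)
def onz(d,u,v,z):
    c,w=ray(d,u,v); return c+w*(z-c[2])/w[2]
def tri(*a):
    A=np.zeros((3,3));b=np.zeros(3)
    for d,u,v in a:
        c,w=ray(d,u,v);P=np.eye(3)-np.outer(w,w);A+=P;b+=P@c
    return np.linalg.solve(A,b)
def proj(d,X):
    p=np.array(d['R'])@np.array(X)+np.array(d['t']); return np.array([d['cx']+K(d)*p[0]/p[2],d['cy']+K(d)*p[1]/p[2]])
E
python3 - <<'E'
from h import *
ims=[]
for n in('scene','side','wrist'):
    d=snap(n,n+'0'); print(n,d['vertical_fov'],(-np.array(d['R']).T@d['t']).round(3),np.array(d['R'])[2].round(2))
print(r.get_state())
E
```

```text
pics
scene 47.21881183569707 [-0.018  0.709  0.666] [ 0.49 -0.71 -0.51]
side 49.97395136656132 [ 0.411 -0.866  0.69 ] [ 0.08  0.82 -0.56]
wrist 66.78878876840058 [ 0.295 -0.472  0.374] [-0.3  -0.13 -0.94]
{'time': 0.15, 'joint_pos': array([-1.26808010e+00,  8.78300463e-02,  1.37194170e+00, -8.09178394e-07,
        1.68360349e+00, -1.03087816e-01]), 'qvel': array([-0.00032185, -0.00177021, -0.003111  , -0.00057151,  0.00022708,
       -0.000233  ]), 'tau': array([ 1.28313361e-03, -3.52372277e+01, -3.13679767e+01, -1.92742737e-04,
        8.08294339e-03,  2.24202603e-07]), 'ee_pos': array([ 0.21701105, -0.50498751,  0.24936594]), 'eef_rot': array([ 9.79485529e-01,  2.01512538e-01, -8.92156844e-05, -8.86812460e-04]), 'wrist_force': array([ 0.93120583, -0.88744353, -1.0356685 ]), 'wrist_torque': array([-0.01300817, -0.02307716, -0.0206851 ]), 'grip_width': 0.08539703042989585}
```

View pics/scene0.png

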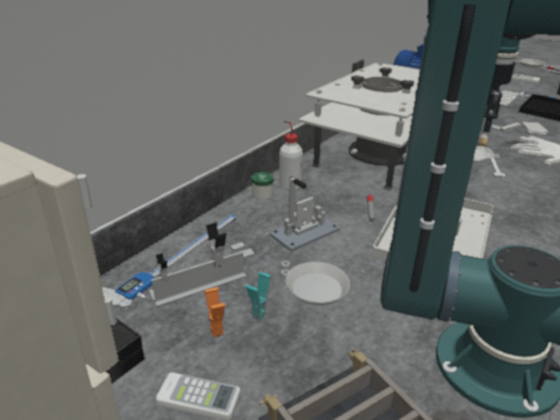

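View pics/side0.png

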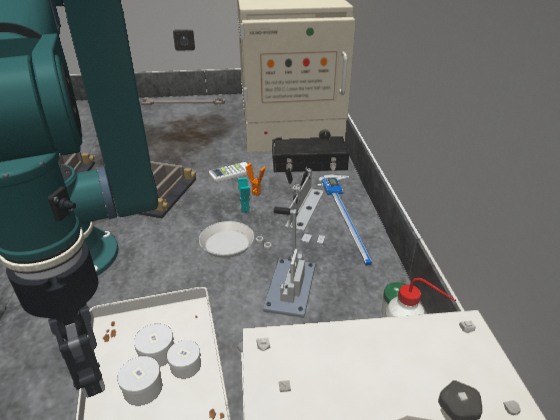

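Scene view: the stand is at about (305,228) with the keeper up and its handle at (298,183). The strip is at (200,275), with the big black clamp at (215,238) and the small one at (162,262). Look-alikes are the orange clamp (215,312), the turquoise clamp (259,295) and the small black clamp (162,262). I choose the large black one at (215,238) and check it in a close crop of both views.

```bash
python3 - <<'E'
from h import *
a=load('scene0')['img'][165:305,140:345]; b=load('side0')['img'][160:320,245:345]
a=cv2.resize(a,None,fx=2.6,fy=2.6,interpolation=cv2.INTER_CUBIC)[:364]
a=cv2.resize(load('scene0')['img'][165:305,140:345],(410*5//4,350)); b=cv2.resize(b,(250*3//2,600),interpolation=cv2.INTER_CUBIC)
# scene scale 2.0x (410x280) *; side scale 3.75
a=cv2.resize(load('scene0')['img'][165:305,140:345],(410,280),interpolation=cv2.INTER_CUBIC)
o=np.zeros((600,790,3),np.uint8);o[:280,:410]=a;o[:,415:790]=b
o2=cv2.resize(load('scene0')['img'][225:305,140:260],(410,273),interpolation=cv2.INTER_CUBIC);o[300:573,:410]=o2
cv2.imwrite('pics/c1.png',o[:,:,::-1])
E
```

```text
(no output)
```

View pics/c1.png

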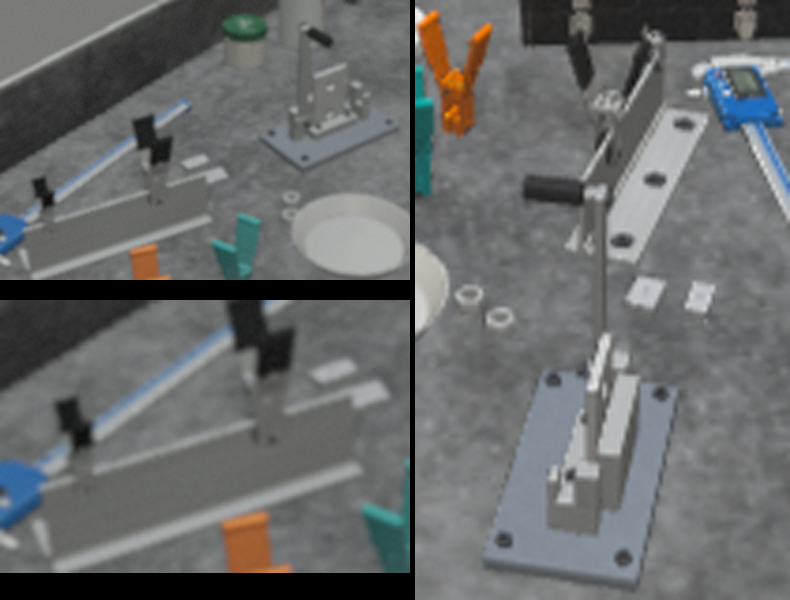

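```bash
python3 - <<'E'
from h import *
s=load('side0');c=load('scene0')
S=lambda x,y:(s,245+(x-415)/3.75,160+y/3.75)
C=lambda x,y:(c,140+x/2,165+y/2)
for n,p in dict(TL=(542,372),TR=(678,388),BR=(637,575),BL=(487,560)).items(): print(n,onz(*S(*p),.012).round(3))
C2=lambda x,y:(c,140+x*120/410,225+(y-300)*80/273)
for n,p in dict(L=(262,138),B=(303,165),R=(398,125)).items(): print('sc',n,onz(*C(*p),.012).round(3))
print('handle',tri(S(555,188),C(319,37)).round(3),'bar top',tri(S(600,190),C(305,28)).round(3))
print('clamp pin/top L',tri(S(580,62),C2(276,350)).round(3),'top R',tri(S(637,65),C2(248,322)).round(3))
print('strip near end top', tri(S(588,195),C2(350,397)).round(3), onz(*C2(45,487),.06).round(3))
print(onz(*C2(362,468),.004),onz(*C2(58,570),.004))
E
```

```text
TL [ 0.484 -0.074  0.012]
TR [ 0.565 -0.098  0.012]
BR [ 0.518 -0.245  0.012]
BL [ 0.439 -0.226  0.012]
sc L [ 0.556 -0.091  0.012]
sc B [ 0.484 -0.073  0.012]
sc R [ 0.436 -0.217  0.012]
handle [ 0.489 -0.103  0.168] bar top [ 0.513 -0.11   0.169]
clamp pin/top L [0.53  0.118 0.119] top R [0.565 0.105 0.12 ]
strip near end top [0.527 0.056 0.051] [0.605 0.239 0.06 ]
[0.51372997 0.0616227  0.004     ] [0.59771047 0.24325045 0.004     ]
```

```bash
cat >> h.py <<'E'
from scipy.spatial.transform import Rotation as Ro
def st():
    s=r.get_state(); R=Ro.from_quat(s['eef_rot']); return s,R
def go(X,xdir=None):
    """tool-frame shift to world X; rotvec(deg) to pointing-down with tool x along xdir yaw(deg)"""
    s,R=st(); d=R.inv().apply(np.array(X)-s['ee_pos']); print('t',s['time'],'pos',s['ee_pos'].round(4),'shift',d.round(4))
    if xdir is not None:
        a=np.radians(xdir);x=np.array([np.cos(a),np.sin(a),0]);z=np.array([0,0,-1.]);T=Ro.from_matrix(np.c_[x,np.cross(z,x),z])
        print('turn',np.degrees((R.inv()*T).as_rotvec()).round(2))
    return d
E
python3 - <<'E'
from h import *
go([.30,-.2,.30],-16.5); go([.489,-.103,.30],-16.5)
E
```

```text
t 0.15 pos [ 0.217  -0.505   0.2494] shift [ 0.1967 -0.2475 -0.0502]
turn [-1.000e-01  3.000e-02  3.975e+01]
t 0.15 pos [ 0.217  -0.505   0.2494] shift [ 0.4086 -0.2621 -0.0501]
turn [-1.000e-01  3.000e-02  3.975e+01]
```

```bash
python3 -m inch '[{"dx":0.02,"dy":-0.025,"dz":-0.02},{"dx":0.025,"dy":-0.035,"dz":-0.02},{"dx":0.028,"dy":-0.035,"dz":-0.01},{"dx":0.028,"dy":-0.035},{"dx":0.028,"dy":-0.035},{"dx":0.028,"dy":-0.035},{"dx":0.028,"dy":-0.035},{"dx":0.03,"dy":-0.02},{"dx":0.04,"dy":-0.005},{"dx":0.04},{"dx":0.04},{"dx":0.04}]'; python3 -m inch '[{"dx":0.033,"dy":-0.002},{"wz":8},{"wz":8},{"wz":8},{"wz":8},{"wz":7.75},{},{}]'; python3 - <<'E'
from h import *
d=snap('wrist','w1'); go([.489,-.103,.30],-16.5)
E
```

```text
t 0.2 pos [ 0.217  -0.5051  0.2496] shift [ 0.4086 -0.2621 -0.05  ]
turn [-8.000e-02  2.000e-02  3.975e+01]validation failed for argument at $[0]...
validation failed for argument at $[0]...
```

View pics/w1.png

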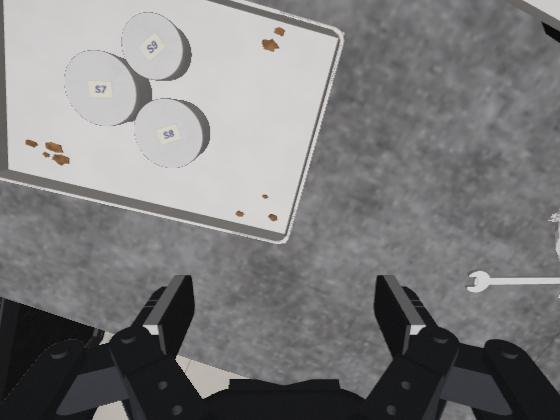

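The view shows only the tray, because the arm never moved: the rows were refused, probably since every key must be present.

```bash
python3 -m inch '[{"dx":0.02,"dy":-0.025,"dz":-0.02,"wx":0,"wy":0,"wz":0,"jaw":1}]'; python3 -m inch --help | head -20
```

```text
time: 0.3
ee_pos: [0.2243, -0.4748, 0.2657]
eef_rot: [0.98, 0.2, -0.001, -0.004]
wrist_force: [0.3, 0.7, 0.4]
grip_width: 0.0855invalid input: not JSON, or not a number
```

```bash
python3 -m inch '[{"dx":0.025,"dy":-0.035,"dz":-0.02,"wx":0,"wy":0,"wz":0,"jaw":1},{"dx":0.028,"dy":-0.035,"dz":-0.01,"wx":0,"wy":0,"wz":0,"jaw":1},{"dx":0.028,"dy":-0.035,"dz":0,"wx":0,"wy":0,"wz":0,"jaw":1},{"dx":0.028,"dy":-0.035,"dz":0,"wx":0,"wy":0,"wz":0,"jaw":1},{"dx":0.028,"dy":-0.035,"dz":0,"wx":0,"wy":0,"wz":0,"jaw":1},{"dx":0.028,"dy":-0.035,"dz":0,"wx":0,"wy":0,"wz":0,"jaw":1},{"dx":0.03,"dy":-0.02,"dz":0,"wx":0,"wy":0,"wz":4,"jaw":1},{"dx":0.04,"dy":0,"dz":0,"wx":0,"wy":0,"wz":4,"jaw":1},{"dx":0.04,"dy":0.005,"dz":0,"wx":0,"wy":0,"wz":4,"jaw":1}]' && python3 - <<'E'
from h import *
go([.489,-.103,.30],-16.5)
E
```

```text
time: 1.2
ee_pos: [0.3924, -0.1655, 0.3012]
eef_rot: [0.995, 0.097, 0.001, 0.001]
wrist_force: [0.8, -0.4, 0.5]
grip_width: 0.0855
t 1.2 pos [ 0.3924 -0.1655  0.3012] shift [ 0.1069 -0.0426  0.0013]
turn [ 0.07 -0.13 27.67]
```

```bash
python3 -m inch '[{"dx":0.035,"dy":-0.02,"dz":0,"wx":0,"wy":0,"wz":0,"jaw":1},{"dx":0.035,"dy":-0.02,"dz":0,"wx":0,"wy":0,"wz":0,"jaw":1},{"dx":0.015,"dy":0,"dz":0,"wx":0,"wy":0,"wz":8,"jaw":1},{"dx":0,"dy":0,"dz":0,"wx":0,"wy":0,"wz":8,"jaw":1},{"dx":0,"dy":0,"dz":0,"wx":0,"wy":0,"wz":8,"jaw":1},{"dx":0,"dy":0,"dz":0,"wx":0,"wy":0,"wz":3.6,"jaw":1},{"dx":0,"dy":0,"dz":0,"wx":0,"wy":0,"wz":0,"jaw":1},{"dx":0,"dy":0,"dz":0,"wx":0,"wy":0,"wz":0,"jaw":1}]' && python3 - <<'E'
from h import *
go([.489,-.103,.30],-16.5); d=snap('wrist','w1')
E
```

```text
time: 2.0
ee_pos: [0.4671, -0.1114, 0.3002]
eef_rot: [0.99, -0.141, -0.0, 0.0]
wrist_force: [0.0, 0.3, 0.1]
grip_width: 0.0855
t 2.0 pos [ 0.4671 -0.1114  0.3002] shift [ 0.0186 -0.0142  0.0002]
turn [0.   0.01 0.23]
```

View pics/w1.png

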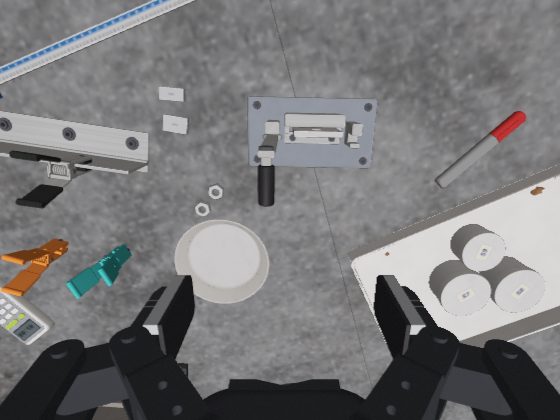

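Wrist view: the base spans (248..377, 97..168) and the handle is at (266,184). The strip's near end is at (148,155), with the big clamp at (60,170). Next I measure.

```bash
cat > m.py <<'E'
from h import *
d=load('w1'); im=d['img'].astype(int)
hsv=cv2.cvtColor(d['img'],cv2.COLOR_RGB2HSV)
print('base px',d['img'][105,280],d['img'][160,320],'bg',d['img'][80,330], 'foot',d['img'][140,50])
m=((im[:,:,2]-im[:,:,0])>10).astype(np.uint8); m[:90]=0;m[175:]=0;m[:,:235]=0;m[:,390:]=0
m=cv2.morphologyEx(m,cv2.MORPH_OPEN,np.ones((3,3)))
c=max(cv2.findContours(m,0,cv2.CHAIN_APPROX_NONE)[0],key=cv2.contourArea)[:,0]
P=np.array([onz(d,u,v,.012)[:2] for u,v in c]); (cc,sz,an)=cv2.minAreaRect((P*1000).astype(np.float32)); print(len(c),'rect',np.array(cc).round(1),np.array(sz).round(1),an)
# base centre is stand (-7,0)
a=np.radians(an if sz[0]<sz[1] else an-90); 
for y in (a,): print('x axis yaw',np.degrees(a))
xh=np.array([np.cos(a),np.sin(a)]); O=np.array(cc)/1000+.007*xh; print('origin',O.round(4))
k=(im.max(2)<45).astype(np.uint8); k[:155]=0;k[215:]=0;k[:,:250]=0;k[:,285:]=0
q=cv2.findContours(k,0,2)[0]; q=max(q,key=cv2.contourArea); rr=cv2.minAreaRect(q); print('handle px',rr)
s=load('side0'); ks=(s['img'].max(2)<50).astype(np.uint8); ks[:203]=0;ks[220:]=0;ks[:,:270]=0;ks[:,295:]=0
qs=max(cv2.findContours(ks,0,2)[0],key=cv2.contourArea); rs=cv2.minAreaRect(qs); print(rs)
H=tri((d,*rr[0]),(s,*rs[0])); print('handle tri',H.round(4),'onz',onz(d,*rr[0],.167).round(4))
e=H[:2]-O; print('handle in stand',e@xh, e@np.array([-xh[1],xh[0]]))
E
python3 m.py
```

```text
base px [145 149 159] [144 149 159] bg [132 132 134] foot [187 186 188]
705 rect [ 501.3 -157.6] [157.5  83.2] 72.49028015136719
x axis yaw -17.509719848632812
origin [ 0.5079 -0.1597]
handle px ((265.5, 184.5), (39.0, 15.0), 90.0)
((281.5076904296875, 211.93849182128906), (15.13223648071289, 2.9768333435058594), 7.125016689300537)
handle tri [ 0.488  -0.1016  0.1625] onz [ 0.4893 -0.1022  0.167 ]
handle in stand -0.036507379065580915 0.04945494945664662
```

```bash
python3 -m inch '[{"dx":0.015,"dy":-0.012,"dz":0.01,"wx":0,"wy":0,"wz":1.1,"jaw":1},{"dx":0,"dy":0,"dz":0.03,"wx":0,"wy":0,"wz":0,"jaw":1},{"dx":0,"dy":0,"dz":0.03,"wx":0,"wy":0,"wz":0,"jaw":1},{"dx":0,"dy":0,"dz":0.02,"wx":0,"wy":0,"wz":0,"jaw":1},{"dx":0,"dy":0,"dz":0,"wx":0,"wy":0,"wz":0,"jaw":1}]' && python3 - <<'E'
from h import *
go([.486,-.1012,.171],-17.4)
E
```

```text
time: 2.55
ee_pos: [0.483, -0.1036, 0.2065]
eef_rot: [0.988, -0.151, -0.004, -0.001]
wrist_force: [-0.5, 0.3, -0.8]
grip_width: 0.0859
t 2.55 pos [ 0.483  -0.1036  0.2065] shift [ 0.0024 -0.0032  0.0355]
turn [-0.01  0.44 -0.01]
```

```bash
python3 -m inch '[{"dx":0.002,"dy":-0.003,"dz":0.02,"wx":0,"wy":0,"wz":0,"jaw":1},{"dx":0,"dy":0,"dz":0.0155,"wx":0,"wy":0,"wz":0,"jaw":1},{"dx":0,"dy":0,"dz":0,"wx":0,"wy":0,"wz":0,"jaw":0},{"dx":0,"dy":0,"dz":0,"wx":0,"wy":0,"wz":0,"jaw":-1},{"dx":0,"dy":0,"dz":0,"wx":0,"wy":0,"wz":0,"jaw":-1},{"dx":0,"dy":0,"dz":0,"wx":0,"wy":0,"wz":0,"jaw":-1},{"dx":0,"dy":0,"dz":0,"wx":0,"wy":0,"wz":0,"jaw":-1},{"dx":0,"dy":0,"dz":0,"wx":0,"wy":0,"wz":0,"jaw":-1}]' && python3 - <<'E'
from h import *
go([.486,-.1012,.171],-17.4); snap('wrist','w2')
# arc increments per 10deg: (dy_stand,dz)
for t in range(90,-1,-10):print(t,(125*np.cos(np.radians(t))).round(1),(125*np.sin(np.radians(t))).round(1))
E
```

```text
time: 3.35
ee_pos: [0.4883, -0.1021, 0.1761]
eef_rot: [0.988, -0.152, 0.001, 0.0]
wrist_force: [-0.3, 0.5, 3.0]
grip_width: 0.0117
t 3.35 pos [ 0.4883 -0.1021  0.1761] shift [-0.0025 -0.0002  0.0051]
turn [ 0.01 -0.12 -0.04]
90 0.0 125.0
80 21.7 123.1
70 42.8 117.5
60 62.5 108.3
50 80.3 95.8
40 95.8 80.3
30 108.3 62.5
20 117.5 42.8
10 123.1 21.7
0 125.0 0.0
```

```bash
python3 -m inch '[{"dx":0,"dy":0.011,"dz":0,"wx":0,"wy":0,"wz":0,"jaw":-1},{"dx":0,"dy":0.011,"dz":0.002,"wx":0,"wy":0,"wz":0,"jaw":-1},{"dx":0,"dy":0.011,"dz":0.0025,"wx":0,"wy":0,"wz":0,"jaw":-1},{"dx":0,"dy":0.01,"dz":0.003,"wx":0,"wy":0,"wz":0,"jaw":-1},{"dx":0,"dy":0,"dz":0,"wx":0,"wy":0,"wz":0,"jaw":-1}]' && python3 - <<'E'
from h import *
go([.488,-.102,.175],-17.4); d=snap('wrist','w3'); a=cv2.resize(d['img'][90:400,130:430],None,fx=1.5,fy=1.5); cv2.imwrite('pics/w3c.png',a[:,:,::-1])
E
```

```text
time: 3.9
ee_pos: [0.4751, -0.1443, 0.167]
eef_rot: [0.988, -0.153, 0.001, 0.0]
wrist_force: [2.5, 0.5, 2.7]
grip_width: 0.0117
t 3.9 pos [ 0.4751 -0.1443  0.167 ] shift [-0.0004 -0.0442 -0.008 ]
turn [ 0.01 -0.08 -0.15]
```

View pics/w3c.png

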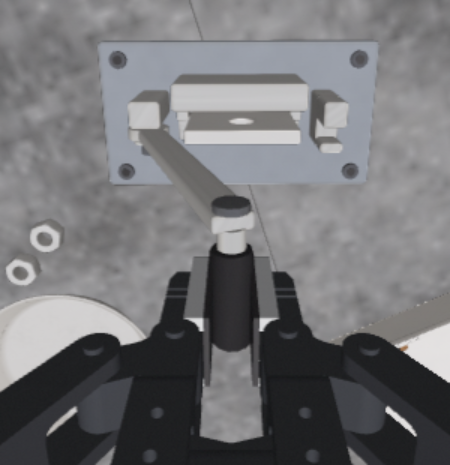

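Wrist crop: the rod is between the pads and the bar has swung about 20°. I continue the arc.

```bash
python3 -m inch '[{"dx":0,"dy":0.012,"dz":0.0052,"wx":0,"wy":0,"wz":0,"jaw":-1},{"dx":0,"dy":0.0114,"dz":0.0063,"wx":0,"wy":0,"wz":0,"jaw":-1},{"dx":0,"dy":0.0108,"dz":0.0075,"wx":0,"wy":0,"wz":0,"jaw":-1},{"dx":0,"dy":0.0098,"dz":0.0086,"wx":0,"wy":0,"wz":0,"jaw":-1},{"dx":0,"dy":0.009,"dz":0.0096,"wx":0,"wy":0,"wz":0,"jaw":-1},{"dx":0,"dy":0.0078,"dz":0.0104,"wx":0,"wy":0,"wz":0,"jaw":-1},{"dx":0,"dy":0.0068,"dz":0.0112,"wx":0,"wy":0,"wz":0,"jaw":-1},{"dx":0,"dy":0.0055,"dz":0.0119,"wx":0,"wy":0,"wz":0,"jaw":-1},{"dx":0,"dy":0.0043,"dz":0.0123,"wx":0,"wy":0,"wz":0,"jaw":-1},{"dx":0,"dy":0.0029,"dz":0.0128,"wx":0,"wy":0,"wz":0,"jaw":-1},{"dx":0,"dy":0.0014,"dz":0.0108,"wx":0,"wy":0,"wz":0,"jaw":-1}]' ; python3 -m inch '[{"dx":0,"dy":0.0005,"dz":0.0109,"wx":0,"wy":0,"wz":0,"jaw":-1},{"dx":0,"dy":0,"dz":0.003,"wx":0,"wy":0,"wz":0,"jaw":-1},{"dx":0,"dy":0,"dz":0,"wx":0,"wy":0,"wz":0,"jaw":-1},{"dx":0,"dy":0,"dz":0,"wx":0,"wy":0,"wz":0,"jaw":-1}]'; python3 - <<'E'
from h import *
go([.488-.3*.125,-.102-.954*.125,.050],-17.4); d=snap('wrist','w4'); snap('side','s4');snap('scene','c4')
E
```

```text
time: 5.05
ee_pos: [0.4497, -0.2212, 0.0593]
eef_rot: [0.988, -0.152, -0.001, 0.0]
wrist_force: [2.7, 1.4, 1.7]
grip_width: 0.0116
time: 5.45
ee_pos: [0.4501, -0.2218, 0.0491]
eef_rot: [0.988, -0.152, -0.0, 0.001]
wrist_force: [-6.0, 2.8, 17.8]
grip_width: 0.0113
t 5.45 pos [ 0.4501 -0.2218  0.0491] shift [ 0.0002 -0.0006 -0.0009]
turn [ 0.09  0.01 -0.05]
```

```bash
python3 -m inch '[{"dx":0,"dy":0,"dz":0,"wx":0,"wy":0,"wz":0,"jaw":-1},{"dx":0,"dy":0,"dz":0,"wx":0,"wy":0,"wz":0,"jaw":-1},{"dx":0,"dy":0,"dz":0,"wx":0,"wy":0,"wz":0,"jaw":0},{"dx":0,"dy":0,"dz":0,"wx":0,"wy":0,"wz":0,"jaw":0},{"dx":0,"dy":0,"dz":-0.02,"wx":0,"wy":0,"wz":0,"jaw":0},{"dx":0,"dy":0,"dz":-0.04,"wx":0,"wy":0,"wz":0,"jaw":0},{"dx":0,"dy":0,"dz":-0.05,"wx":0,"wy":0,"wz":0,"jaw":1},{"dx":0,"dy":0,"dz":-0.05,"wx":0,"wy":0,"wz":0,"jaw":1},{"dx":0,"dy":0,"dz":-0.05,"wx":0,"wy":0,"wz":0,"jaw":1},{"dx":0,"dy":0,"dz":-0.03,"wx":0,"wy":0,"wz":0,"jaw":1}]'; python3 - <<'E'
from h import *
go([.53,.09,.29],65); snap('wrist','w5')
E
```

```text
time: 6.6
ee_pos: [0.4507, -0.2217, 0.2902]
eef_rot: [0.988, -0.152, 0.002, 0.001]
wrist_force: [-0.4, 0.0, 0.4]
grip_width: 0.0859
t 6.6 pos [ 0.4507 -0.2217  0.2902] shift [-0.0178 -0.3212 -0.0004]
turn [  0.24  -0.11 -82.44]
```

```bash
python3 -m inch '[{"dx":0,"dy":-0.03,"dz":0,"wx":0,"wy":0,"wz":0,"jaw":1},{"dx":-0.003,"dy":-0.045,"dz":0,"wx":0,"wy":0,"wz":0,"jaw":1},{"dx":-0.003,"dy":-0.045,"dz":0,"wx":0,"wy":0,"wz":0,"jaw":1},{"dx":-0.003,"dy":-0.045,"dz":0,"wx":0,"wy":0,"wz":0,"jaw":1},{"dx":-0.003,"dy":-0.045,"dz":0,"wx":0,"wy":0,"wz":0,"jaw":1},{"dx":-0.003,"dy":-0.045,"dz":0,"wx":0,"wy":0,"wz":0,"jaw":1},{"dx":-0.003,"dy":-0.045,"dz":0,"wx":0,"wy":0,"wz":0,"jaw":1},{"dx":0,"dy":-0.02,"dz":0,"wx":0,"wy":0,"wz":0,"jaw":1}]'; python3 -m inch '[{"dx":0,"dy":0,"dz":0,"wx":0,"wy":0,"wz":-8.25,"jaw":1},{"dx":0,"dy":0,"dz":0,"wx":0,"wy":0,"wz":-8.25,"jaw":1},{"dx":0,"dy":0,"dz":0,"wx":0,"wy":0,"wz":-8.25,"jaw":1},{"dx":0,"dy":0,"dz":0,"wx":0,"wy":0,"wz":-8.25,"jaw":1},{"dx":0,"dy":0,"dz":0,"wx":0,"wy":0,"wz":-8.25,"jaw":1},{"dx":0,"dy":0,"dz":0,"wx":0,"wy":0,"wz":-8.25,"jaw":1},{"dx":0,"dy":0,"dz":0,"wx":0,"wy":0,"wz":-8.25,"jaw":1},{"dx":0,"dy":0,"dz":0,"wx":0,"wy":0,"wz":-8.25,"jaw":1},{"dx":0,"dy":0,"dz":0,"wx":0,"wy":0,"wz":-8.25,"jaw":1},{"dx":0,"dy":0,"dz":0,"wx":0,"wy":0,"wz":-8.25,"jaw":1},{"dx":0,"dy":0,"dz":0,"wx":0,"wy":0,"wz":0,"jaw":1},{"dx":0,"dy":0,"dz":0,"wx":0,"wy":0,"wz":0,"jaw":1}]';python3 - <<'E'
from h import *
go([.53,.09,.29],65); d=snap('wrist','w6'); e=load('w5')
o=np.zeros((420,790,3),np.uint8);o[:,:560]=d['img'];b=snap('side','s6')['img'][235:325,245:345]
o[:,562:]=cv2.resize(e['img'][0:330,150:],(228,184*1))[:1].repeat(420,0) if 0 else 0
o[0:205,562:790]=cv2.resize(b,(228,205),interpolation=cv2.INTER_CUBIC)
o[210:420,562:790]=cv2.resize(load('w5')['img'][20:260,180:440],(228,210))
cv2.imwrite('pics/c6.png',o[:,:,::-1])
E
```

```text
time: 7.45
ee_pos: [0.5288, 0.0928, 0.2845]
eef_rot: [0.989, -0.15, -0.002, 0.0]
wrist_force: [-0.1, -0.4, 0.1]
grip_width: 0.0858
time: 8.65
ee_pos: [0.5288, 0.0893, 0.2854]
eef_rot: [0.844, 0.536, -0.001, -0.0]
wrist_force: [-0.2, -0.9, -0.3]
grip_width: 0.0852
t 8.65 pos [0.5288 0.0893 0.2854] shift [ 0.0012  0.0008 -0.0046]
turn [-0.11  0.08 -0.12]
```

View pics/c6.png

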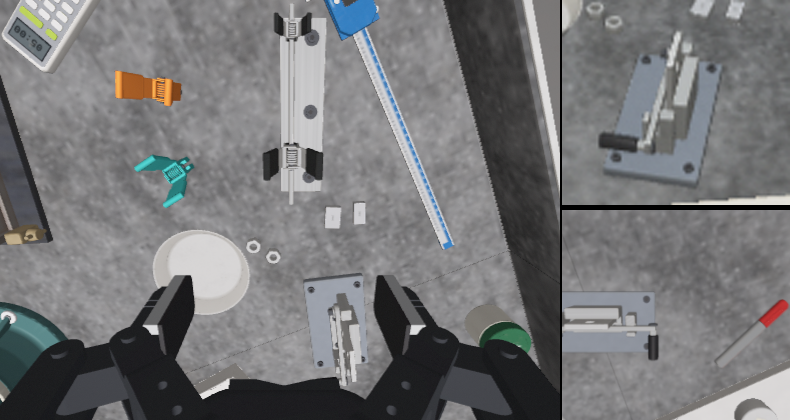

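Right side view: the bar lies down with its handle at the fork end. Wrist view: clamp pin at (292,157), handles at (270,163) and (313,161), strip web line along column ~291. Next I measure these.

```bash
cat > m2.py <<'E'
from h import *
d=load('w6'); s=load('s6'); im=d['img']
O=np.array([.5079,-.1597]);a=np.radians(-17.4);xh=np.array([np.cos(a),np.sin(a)]);yh=np.array([-xh[1],xh[0]])
W=lambda x,y,z:[*(O+x*xh+y*yh),z]
print('home handle proj side',proj(s,W(-.035,-.077,.042)),'at 0.1rad',proj(s,W(-.035,-.077,.0545)))
k=(s['img'].max(2)<50).astype(np.uint8);k[:285]=0;k[310:]=0;k[:,:255]=0;k[:,285:]=0
print('seen',cv2.minAreaRect(max(cv2.findContours(k,0,2)[0],key=cv2.contourArea)))
w5=load('w5');k=(w5['img'].max(2)<45).astype(np.uint8);k[:140]=0;k[200:]=0;k[:,:260]=0;k[:,:260]=0;k[:,330:]=0;k[:,:265]=0
q=cv2.minAreaRect(max(cv2.findContours(k,0,2)[0],key=cv2.contourArea));print('w5 handle',q,'pred',proj(w5,W(-.035,-.077,.042)))
print('side+w5 tri',tri((w5,*q[0]),(s,271.5+0,297)))
# handles
k=(im.max(2)<60).astype(np.uint8);k[:140]=0;k[190:]=0;k[:,:255]=0;k[:,330:]=0
for c in cv2.findContours(k,0,2)[0]:
    if cv2.contourArea(c)>60: print('clamp handle',cv2.boundingRect(c),cv2.minAreaRect(c))
k=(im.max(2)<60).astype(np.uint8);k[:5]=0;k[45:]=0;k[:,:265]=0;k[:,320:]=0
for c in cv2.findContours(k,0,2)[0]:
    if cv2.contourArea(c)>40: print('small handle',cv2.boundingRect(c))
g=im.mean(2)
for v in (60,80,100,120,195): print(v,g[v,276:306].astype(int))
E
python3 m2.py
```

```text
home handle proj side [269.82927659 297.22768   ] at 0.1rad [269.71456691 292.6876643 ]
seen ((268.4599609375, 298.77996826171875), (13.293608665466309, 1.9798991680145264), 8.130102157592773)
w5 handle ((279.6040954589844, 176.04315185546875), (3.0636231899261475, 25.93392562866211), 4.085616588592529) pred [283.83239127 175.68782877]
side+w5 tri [ 0.45350552 -0.21800721  0.03840846]
clamp handle (306, 148, 17, 31) ((314.0, 163.0), (16.0, 30.0), 0.0)
clamp handle (263, 148, 16, 32) ((270.5323181152344, 163.58152770996094), (30.619449615478516, 14.644084930419922), 86.8201675415039)
small handle (302, 13, 9, 22)
small handle (275, 13, 8, 22)
60 [128 127 128 129 189 200 198 197 195 199 201 200 167 159 190 196 197 168
 172 192 197 197 196 196 198 199 201 199 197 195]
80 [131 130 129 127 170 196 200 198 196 201 202 200 167 161 192 197 197 166
 164 191 198 198 197 197 200 202 203 201 199 198]
100 [141 143 147 152 169 196 200 198 197 201 202 201 168 164 192 199 199 164
 161 193 200 199 198 198 202 204 203 202 201 199]
120 [149 151 152 153 153 191 199 197 197 201 201 199 168 165 192 198 198 185
 194 201 201 198 197 199 202 204 203 202 202 199]
195 [134 133 130 127 127 125 125 126 129 129 127 126 125 166 192 197 191 153
 135 137 137 138 137 140 146 150 153 153 152 153]
```

```bash
python3 - <<'E'
from h import *
d=load('w6')
A=onz(d,290.9,80,.06);B=onz(d,291.3,195,.06);u=(A-B)/np.linalg.norm(A-B);yaw=np.degrees(np.arctan2(u[1],u[0]));print(A,B,'strip y yaw',yaw)
T=onz(d,293,165,.137);Lo=onz(d,293,160.5,.105);print('clamp top',T,'bottom of handles',Lo,'pin/coil',onz(d,292,157,.085))
foot=A+u*((T-A)@u);print('on web line at clamp',foot,'web end dist',(T-B)@u, 'handle width',onz(d,323,165,.137)-onz(d,263,165,.137))
go([foot[0],foot[1],.123],yaw)
E
```

```text
[0.57894565 0.18069373 0.06      ] [0.52847995 0.07000746 0.06      ] strip y yaw 65.49011452723065
clamp top [0.54910188 0.11499454 0.137     ] bottom of handles [0.54905222 0.11296981 0.105     ] pin/coil [0.54857449 0.11317647 0.085     ]
on web line at clamp [0.54901018 0.11503635 0.06      ] web end dist 0.04948829395240663 handle width [ 0.04688145 -0.02198234  0.        ]
t 8.75 pos [0.5289 0.0893 0.286 ] shift [0.032  0.0074 0.163 ]
turn [-0.06  0.05 -0.55]
```

```bash
python3 -m inch '[{"dx":0.016,"dy":0.0037,"dz":0.01,"wx":0,"wy":0,"wz":-0.5,"jaw":1},{"dx":0.015,"dy":0.0037,"dz":0.03,"wx":0,"wy":0,"wz":0,"jaw":1},{"dx":0,"dy":0,"dz":0.04,"wx":0,"wy":0,"wz":0,"jaw":1},{"dx":0,"dy":0,"dz":0.03,"wx":0,"wy":0,"wz":0,"jaw":1},{"dx":0,"dy":0,"dz":0,"wx":0,"wy":0,"wz":0,"jaw":1},{"dx":0,"dy":0,"dz":0,"wx":0,"wy":0,"wz":0,"jaw":1}]'; python3 - <<'E'
from h import *
go([.549,.1142,.122],65.5); d=snap('wrist','w7'); snap('side','s7')
o=np.zeros((420,790,3),np.uint8);o[:,:560]=d['img'];b=load('s7')['img'][150:250,260:350]
o[0:253,562:790]=cv2.resize(b,(228,253),interpolation=cv2.INTER_CUBIC)
cv2.imwrite('pics/c7.png',o[:,:,::-1])
E
```

```text
time: 9.35
ee_pos: [0.5488, 0.1149, 0.1763]
eef_rot: [0.841, 0.541, -0.001, -0.0]
wrist_force: [-1.0, 0.8, 0.5]
grip_width: 0.0852
t 9.35 pos [0.5488 0.1149 0.1763] shift [-0.0005  0.0005  0.0543]
turn [-0.06  0.03  0.05]
```

View pics/c7.png

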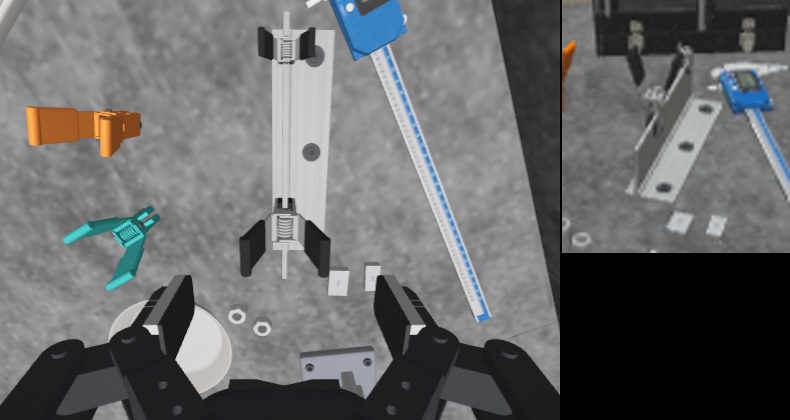

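The view shows the clamp handles at 240..330, centred on column 285, and the fingers centred on 284. They are aligned, so I descend and squeeze.

```bash
python3 -m inch '[{"dx":0,"dy":0,"dz":0.015,"wx":0,"wy":0,"wz":0,"jaw":1},{"dx":0,"dy":0,"dz":0.025,"wx":0,"wy":0,"wz":0,"jaw":1},{"dx":0,"dy":0,"dz":0.0145,"wx":0,"wy":0,"wz":0,"jaw":1},{"dx":0,"dy":0,"dz":0,"wx":0,"wy":0,"wz":0,"jaw":1},{"dx":0,"dy":0,"dz":0,"wx":0,"wy":0,"wz":0,"jaw":1}]'; python3 -m inch '[{"dx":0,"dy":0,"dz":0,"wx":0,"wy":0,"wz":0,"jaw":0.2},{"dx":0,"dy":0,"dz":0,"wx":0,"wy":0,"wz":0,"jaw":0},{"dx":0,"dy":0,"dz":0,"wx":0,"wy":0,"wz":0,"jaw":-0.3},{"dx":0,"dy":0,"dz":0,"wx":0,"wy":0,"wz":0,"jaw":-1},{"dx":0,"dy":0,"dz":0,"wx":0,"wy":0,"wz":0,"jaw":-1},{"dx":0,"dy":0,"dz":0,"wx":0,"wy":0,"wz":0,"jaw":-1},{"dx":0,"dy":0,"dz":0,"wx":0,"wy":0,"wz":0,"jaw":-1},{"dx":0,"dy":0,"dz":0,"wx":0,"wy":0,"wz":0,"jaw":-1}]'
```

```text
time: 9.95
ee_pos: [0.5489, 0.1143, 0.1225]
eef_rot: [0.841, 0.541, 0.0, 0.0]
wrist_force: [0.2, 0.3, -0.6]
grip_width: 0.0854
time: 10.75
ee_pos: [0.5487, 0.1143, 0.1222]
eef_rot: [0.841, 0.541, -0.0, -0.0]
wrist_force: [0.1, 0.4, -1.8]
grip_width: 0.0215
```

```bash
python3 -m inch '[{"dx":0,"dy":0,"dz":-0.01,"wx":0,"wy":0,"wz":0,"jaw":-1},{"dx":0,"dy":0,"dz":-0.015,"wx":0,"wy":0,"wz":0,"jaw":-1},{"dx":0,"dy":0,"dz":-0.02,"wx":0,"wy":0,"wz":0,"jaw":-1},{"dx":0,"dy":0,"dz":-0.03,"wx":0,"wy":0,"wz":0,"jaw":-1},{"dx":0,"dy":0,"dz":-0.03,"wx":0,"wy":0,"wz":0,"jaw":-1},{"dx":0,"dy":0,"dz":-0.025,"wx":0,"wy":0,"wz":0,"jaw":-1},{"dx":0,"dy":0,"dz":0,"wx":0,"wy":0,"wz":0,"jaw":-1},{"dx":0,"dy":0,"dz":0,"wx":0,"wy":0,"wz":0,"jaw":-1},{"dx":0,"dy":0,"dz":0,"wx":0,"wy":0,"wz":0,"jaw":-1}]'; python3 - <<'E'
from h import *
d=snap('wrist','w8'); s=snap('side','s8');c=snap('scene','c8')
go([.508,-.160,.253],72.6)
p=proj(c,r.get_state()['ee_pos']).astype(int);q=proj(s,r.get_state()['ee_pos']).astype(int);print(p,q)
o=np.zeros((600,800,3),np.uint8)
f=lambda i,p:cv2.resize(i[max(p[1]-50,0):p[1]+75][:125,max(p[0]-50,0):p[0]+50],(400,500),interpolation=cv2.INTER_CUBIC)
o[:500,:400]=f(c['img'],p);o[:500,400:]=f(s['img'],q); cv2.imwrite('pics/c8x.png',o[:500,:,::-1])
E
```

```text
time: 11.65
ee_pos: [0.548, 0.1143, 0.2506]
eef_rot: [0.841, 0.541, -0.001, -0.001]
wrist_force: [0.1, 0.4, -2.1]
grip_width: 0.0212
t 11.8 pos [0.548  0.1143 0.2503] shift [-0.2663  0.0771 -0.0025]
turn [-0.18  0.1  -7.05]
[212 178] [297 128]
```

View pics/c8x.png

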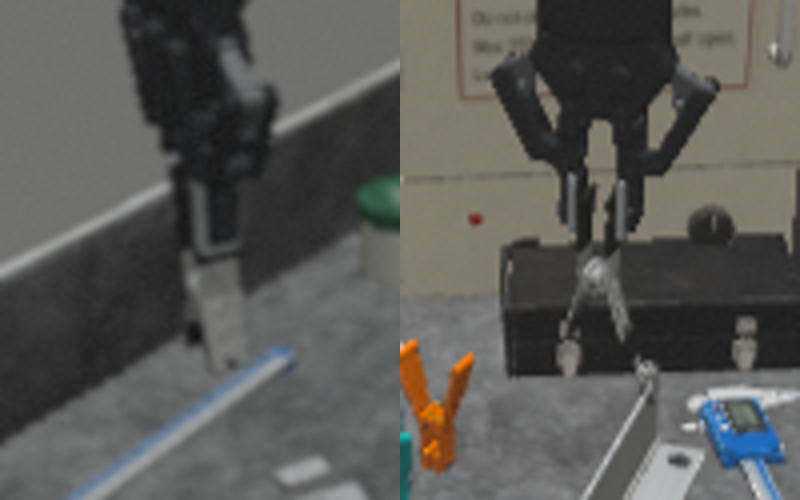

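The clamp is held upright and squeezed, jaws open. Before travelling I check the plate's predicted top edge against four views.

```bash
python3 - <<'E'
from h import *
O=np.array([.5079,-.1597]);a=np.radians(-17.4);xh=np.array([np.cos(a),np.sin(a)]);yh=np.array([-xh[1],xh[0]])
W=lambda x,y,z:[*(O+x*xh+y*yh),z]
o=np.zeros((600,800,3),np.uint8)
for i,f in enumerate(('w5','w3','c8','s8')):
    d=load(f); C=np.array([proj(d,W(x,y,.092)) for x,y in((-.003,-.025),(.003,-.025),(.003,.025),(-.003,.025))])
    h=(28,21) if i>1 else (52,39); c=C.mean(0).round().astype(int);x0,y0=c[0]-h[0],c[1]-h[1];k=400/(2*h[0])
    g=cv2.resize(d['img'][y0:y0+2*h[1],x0:x0+2*h[0]],(400,300),interpolation=cv2.INTER_CUBIC)
    cv2.polylines(g,[(((C-[x0,y0])+.5)*k).round().astype(np.int32)],True,(255,0,0),1)
    print(f,x0,y0,k)
    o[300*(i//2):300*(i//2)+300,400*(i%2):400*(i%2)+400]=g
cv2.imwrite('pics/c9.png',o[:,:,::-1])
E
```

```text
w5 156 114 3.8461538461538463
w3 239 142 3.8461538461538463
c8 276 179 7.142857142857143
s8 266 235 7.142857142857143
```

View pics/c9.png

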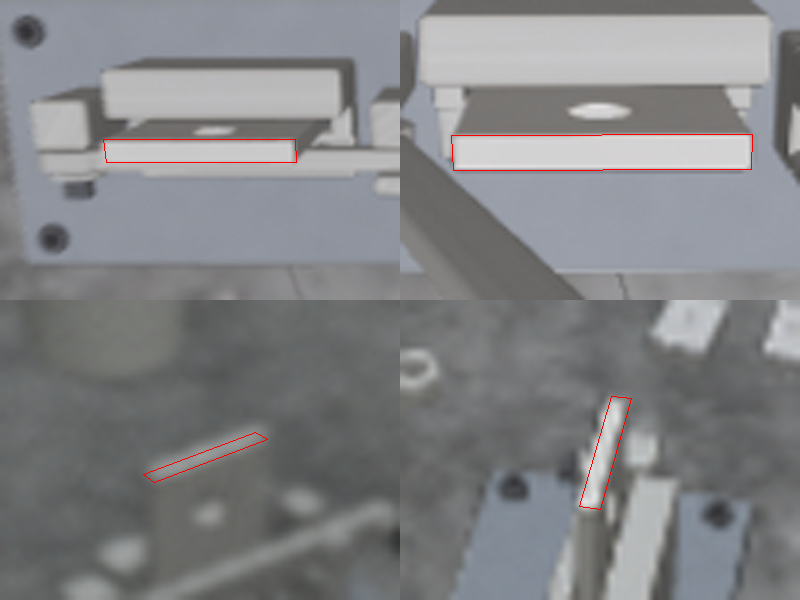

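The outlines fit in all four views, so the plate edge is at (0.508, -0.160, 0.092) with yaw 72.6°. I travel above it.

```bash
python3 -m inch '[{"dx":-0.015,"dy":0.004,"dz":0,"wx":0,"wy":0,"wz":0,"jaw":-1},{"dx":-0.025,"dy":0.007,"dz":0,"wx":0,"wy":0,"wz":0,"jaw":-1},{"dx":-0.035,"dy":0.01,"dz":0,"wx":0,"wy":0,"wz":0,"jaw":-1},{"dx":-0.035,"dy":0.01,"dz":0,"wx":0,"wy":0,"wz":0,"jaw":-1},{"dx":-0.035,"dy":0.01,"dz":0,"wx":0,"wy":0,"wz":0,"jaw":-1},{"dx":-0.035,"dy":0.01,"dz":0,"wx":0,"wy":0,"wz":0,"jaw":-1},{"dx":-0.035,"dy":0.01,"dz":0,"wx":0,"wy":0,"wz":0,"jaw":-1},{"dx":-0.026,"dy":0.009,"dz":0,"wx":0,"wy":0,"wz":0,"jaw":-1},{"dx":-0.0253,"dy":0.0071,"dz":0,"wx":0,"wy":0,"wz":0,"jaw":-1},{"dx":0,"dy":0,"dz":0,"wx":0,"wy":0,"wz":-3.5,"jaw":-1},{"dx":0,"dy":0,"dz":0,"wx":0,"wy":0,"wz":-3.5,"jaw":-1},{"dx":0,"dy":0,"dz":0,"wx":0,"wy":0,"wz":0,"jaw":-1}]'; python3 -m inch '[{"dx":0,"dy":0,"dz":0,"wx":0,"wy":0,"wz":0,"jaw":-1},{"dx":0,"dy":0,"dz":0,"wx":0,"wy":0,"wz":0,"jaw":-1}]'; python3 - <<'E'
from h import *
go([.508,-.160,.155],72.6); d=snap('wrist','w10'); s=snap('side','s10');c=snap('scene','c10')
# rough clamp pose: predicted pin & jaw tip projections
p=r.get_state()['ee_pos']
for f,i in(('w10',d),('s10',s),('c10',c)): print(f,proj(i,p+[0,0,-.038]).round(1),proj(i,p+[0,0,-.078]).round(1))
o=np.zeros((600,800,3),np.uint8);o[:420,:430]=d['img'][:,65:495]
q=proj(s,p+[0,0,-.05]).astype(int);o[:460,440:]=cv2.resize(s['img'][q[1]-50:q[1]+65,q[0]-45:q[0]+45],(360,460),interpolation=cv2.INTER_CUBIC);print('side crop origin',q-[45,50])
cv2.imwrite('pics/c10x.png',o[:460,:,::-1])
E
```

```text
time: 13.0
ee_pos: [0.5079, -0.1611, 0.2518]
eef_rot: [0.807, 0.591, -0.001, -0.0]
wrist_force: [-0.1, 0.1, -1.8]
grip_width: 0.0215
time: 13.2
ee_pos: [0.5084, -0.1601, 0.2522]
eef_rot: [0.806, 0.591, -0.0, -0.0]
wrist_force: [0.2, -0.2, -1.2]
grip_width: 0.0213
t 13.2 pos [ 0.5084 -0.1601  0.2522] shift [-0.     -0.0004  0.0972]
turn [-0.01  0.01 -0.1 ]
w10 [284.3 257.7] [284.3 230.5]
s10 [295.5 206.1] [295.2 223.2]
c10 [306.3 154. ] [305.6 169.7]
side crop origin [250 161]
```

View pics/c10x.png

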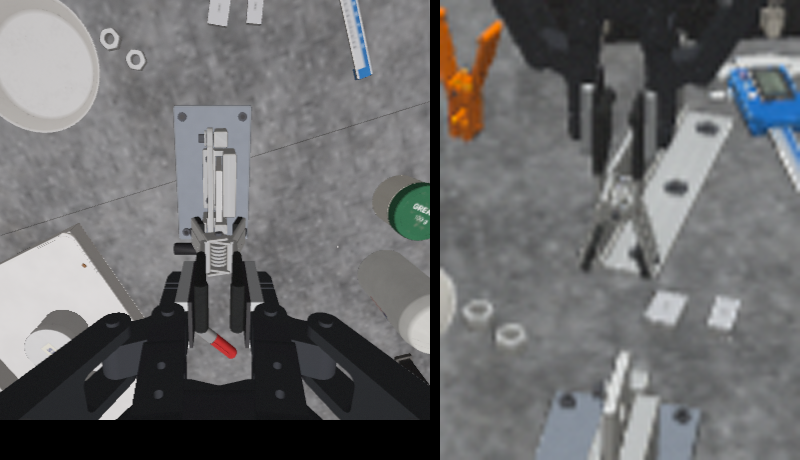

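Pin at wrist (283,257) against a prediction of (284,258), and the jaws straddle the plate's line. In the side view the pin sits a few mm lower than assumed. I descend 96 mm, gently.

```bash
python3 -m inch '[{"dx":0,"dy":0,"dz":0.015,"wx":0,"wy":0,"wz":0,"jaw":-1},{"dx":0,"dy":0,"dz":0.015,"wx":0,"wy":0,"wz":0,"jaw":-1},{"dx":0,"dy":0,"dz":0.015,"wx":0,"wy":0,"wz":0,"jaw":-1},{"dx":0,"dy":0,"dz":0.01,"wx":0,"wy":0,"wz":0,"jaw":-1},{"dx":0,"dy":0,"dz":0.005,"wx":0,"wy":0,"wz":0,"jaw":-1},{"dx":0,"dy":0,"dz":0,"wx":0,"wy":0,"wz":0,"jaw":-1},{"dx":0,"dy":0,"dz":0,"wx":0,"wy":0,"wz":0,"jaw":-1}]'; python3 -m inch '[{"dx":0,"dy":0,"dz":0.007,"wx":0,"wy":0,"wz":0,"jaw":-1},{"dx":0,"dy":0,"dz":0.01,"wx":0,"wy":0,"wz":0,"jaw":-1},{"dx":0,"dy":0,"dz":0.01,"wx":0,"wy":0,"wz":0,"jaw":-1},{"dx":0,"dy":0,"dz":0.009,"wx":0,"wy":0,"wz":0,"jaw":-1},{"dx":0,"dy":0,"dz":0,"wx":0,"wy":0,"wz":0,"jaw":-1},{"dx":0,"dy":0,"dz":0,"wx":0,"wy":0,"wz":0,"jaw":-1},{"dx":0,"dy":0,"dz":0,"wx":0,"wy":0,"wz":0,"jaw":-1},{"dx":0,"dy":0,"dz":0,"wx":0,"wy":0,"wz":0,"jaw":-1}]'; python3 - <<'E'
from h import *
go([.508,-.160,.156],72.6); d=snap('wrist','w11'); s=snap('side','s11');c=snap('scene','c11')
p=r.get_state()['ee_pos']
o=np.zeros((460,800,3),np.uint8)
q=proj(s,p+[0,0,-.05]).astype(int);o[:,440:]=cv2.resize(s['img'][q[1]-50:q[1]+65,q[0]-45:q[0]+45],(360,460),interpolation=cv2.INTER_CUBIC)
q=proj(c,p+[0,0,-.05]).astype(int);o[:,:430]=cv2.resize(c['img'][q[1]-50:q[1]+65,q[0]-54:q[0]+54],(430,460),interpolation=cv2.INTER_CUBIC)
cv2.imwrite('pics/c11x.png',o[:,:,::-1])
E
```

```text
time: 14.05
ee_pos: [0.5089, -0.1601, 0.1927]
eef_rot: [0.806, 0.592, 0.0, 0.0]
wrist_force: [-0.0, 0.3, -1.6]
grip_width: 0.0212
time: 14.85
ee_pos: [0.5091, -0.1601, 0.157]
eef_rot: [0.806, 0.592, 0.0, 0.001]
wrist_force: [0.8, -0.6, -2.2]
grip_width: 0.0213
t 14.85 pos [ 0.5091 -0.1601  0.157 ] shift [-0.0002 -0.001   0.001 ]
turn [ 0.08  0.01 -0.05]
```

View pics/c11x.png

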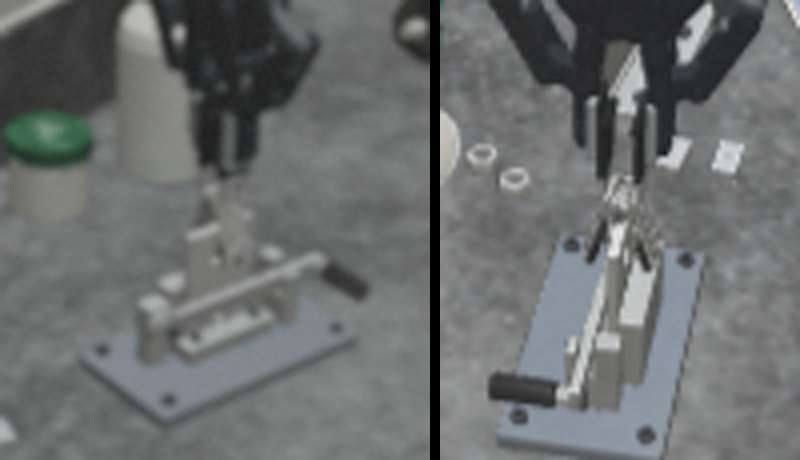

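Both views show the plate's edge between the open pads, with a gap on each side, the keeper home and the plate upright. I apply a 1 mm centring nudge, let it settle and hand in.

```bash
python3 -m inch '[{"dx":0,"dy":-0.001,"dz":0,"wx":0,"wy":0,"wz":0,"jaw":-1},{"dx":0,"dy":0,"dz":0,"wx":0,"wy":0,"wz":0,"jaw":-1},{"dx":0,"dy":0,"dz":0,"wx":0,"wy":0,"wz":0,"jaw":-1},{"dx":0,"dy":0,"dz":0,"wx":0,"wy":0,"wz":0,"jaw":-1},{"dx":0,"dy":0,"dz":0,"wx":0,"wy":0,"wz":0,"jaw":-1}]'; python3 - <<'E'
from h import *
s=load('s11');O=np.array([.5079,-.1597]);a=np.radians(-17.4);xh=np.array([np.cos(a),np.sin(a)]);yh=np.array([-xh[1],xh[0]])
k=(s['img'].max(2)<50).astype(np.uint8);k[:285]=0;k[310:]=0;k[:,:255]=0;k[:,285:]=0
print('handle seen',cv2.minAreaRect(max(cv2.findContours(k,0,2)[0],key=cv2.contourArea))[0],'earlier home 268.5,298.8')
go([.508,-.160,.156],72.6); print(r.job_done())
E
```

```text
time: 15.5
ee_pos: [0.5077, -0.1597, 0.1563]
eef_rot: [0.806, 0.592, -0.0, 0.0]
wrist_force: [1.1, -0.9, -0.5]
grip_width: 0.0217
handle seen (272.0, 300.0) earlier home 268.5,298.8
t 15.5 pos [ 0.5077 -0.1597  0.1563] shift [-0.0002  0.0004  0.0003]
turn [ 0.    0.01 -0.05]
the job is handed in; nothing more can be done
None
```

The job is handed in at 15.5 s. The keeper bar is home, and the arm is holding the large black clamp squeezed open over the middle of the plate's top edge. No verdict was reported.

- **Keeper:** I pinched the handle and swung it down to its stop, where the wrist felt about 18 N. In the side view the handle was within about 2 px of where a home bar should appear. My last automatic reading differed from that by 3.5 px sideways and 1 px vertically. I put this down to a thin colour mask, since the picture showed the bar in its fork.
- **Clamp pose:** The last TCP reading was within 0.5 mm of the plate's middle and 0.05° off square and upright. The fingers read 21.7 mm, which I take as fully squeezed because they also read about 2 mm low on the keeper rod.
- **Plate:** Before the final 1 mm centring nudge, the last pictures showed the plate upright with a gap on both sides. The wrist force stayed near the clamp's own weight throughout, so I saw no sign of touching.
- **Depth:** This is the least certain figure. The pin looked a few mm lower than assumed in the side view, so the plate edge is about 21 to 26 mm below the pin, inside the 13 to 35 mm allowed.

My first two move calls were refused because rows need every key, and nothing moved. I viewed 12 pictures, two over the budget.

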